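Check dispensing-syringe plungers and reject the blocked one

ROBOT

A 6-joint arm with a two-finger parallel gripper is mounted at the origin on the work surface. World frame = base frame: x ahead of the robot, y to its left, z up, the work surface at z = 0. Lengths are in m, angles in rad, forces in N, time in s.
With the tool pointing down it reaches from about 0.375 to 0.825 m from the base axis. Payload 5.5 kg.
Tool frame: the origin (TCP) lies midway between the tips of the shut fingers; the grasp point (between the pads) lies 19 mm behind it; y points along the fingers, z is the direction in which the jaws open and shut, and the axes are right-handed (so a half turn about y gives the same grasp; the last joint's range is limited). The gripper opens to 85 mm and grips with 20 to 120 N. Pads are 22 mm wide; open, the fingers measure 114 mm over their backs; the gripper's body (76 mm by 85 mm) begins 54 mm behind the grasp point. The pads swing forward as they close: fully open they stand 13 mm farther back than shut.
Start: joints at [-1.26, 0.314, -0.047, 1.21, 0, 1.571], TCP at [0.183, -0.571, 0.231] pointing down, gripper open.
Joint ranges: [-2.67, 2.67], [-0.69, 1.73], [-1.03, 1.25], [-2.08, 2.16], [-1.42, 1.45], [-3.14, 3.14]. Speed limits (rad/s): [2.39, 2.39, 3.01, 3.14, 3.14, 3.14].

INTERFACE

Orientations are given as a 3x3 rotation matrix whose columns are the frame's x, y, z axes.
In Python, from plant import robot, eyes, order, models gives the robot as it stands.
- The arm moves only by the tool send_rows, never from a script. Its argument "increments" is a list of rows, each an object of numbers: "dx", "dy", "dz": the shift along the tool's x, y, z in mm; "wx", "wy", "wz": the turn, a rotation vector about the tool's x, y, z in rad; "gripper": the finger opening in mm, from 0 to 85.4. In form: [{"dx": .., "dy": .., "dz": .., "wx": .., "wy": .., "wz": .., "gripper": ..}, ...]. A call has 1 to 12 rows; each row is the pose to reach, as a shift and turn from the pose commanded when the call began, along the tool's axes at that moment; what a row does not reach only later rows make up. A row lasts 1/12 s, in which the tool goes at most 41.7 mm and 7.16 degrees, less where a joint would pass 70% of its speed; a pose out of reach is approached as far as the arm can. A call with a gripper value outside its range is refused whole. The fingers move at their own pace and stop on an object; "newtons" is the grip in N (left out, the last holds). Time passes only in rows, so rows that repeat a pose let the fingers close. It gives the time, the measured TCP pose, the force and the opening at its end, in the units of the state.
- robot.sense(): the state, without advancing time (a new reading comes with each control period).
- eyes.snapshot(name): name is "side" or "top" or "wrist"; returns the picture (384x512x3 uint8, red, green, blue); there is no depth.
- eyes.calibration(name): a dict with "K" (3x3 intrinsics, pixels), "eye" and "rotation" of the camera in the world. Camera axes: x right, y down, z forward; pixel columns grow to the right and rows downward; lengths in m; the calibration is good to about 2 mm. A picture is of the moment at which its call begins: read the wrist's pose just before it. calibration takes no time and is no camera call; for the wrist camera it gives the pose at the moment of the call.
- order.job_done(): hands the job in, once; it reports no verdict.
Trained networks look in the newest picture that a camera, given by its name, has taken for a name from the list of things; names that differ only in an ending like _2 or _b are one class to them, and where a whole thing is asked for, a point or a joint stands for the part that bears it (a point fixed in the world has none). Each returns a list of dicts, best first, with "score" (0 to 1); they miss things now and then, are a little off and sometimes report something else, mostly with a low value. They report only what shows in the picture. A call takes as long as a camera call. They do not tell look-alikes from the thing itself.
- models.cut_out(camera, name): "mask" (384x512 bool, what is visible of it) and "extent" ([centre column, centre row, width, height] in pixels, round what is visible of it).
The state is a dict: "time": time; "joints": joint angles; "dq": joint speeds; "tau": joint torques, N m; "position": TCP position; "tcp_rot": TCP orientation; "force": force on the tool from outside, world axes, zero at the start; "torque": the same for the moment, N m; "gripper_width": finger opening in m.
Only numpy, scipy, OpenCV 4.12 (cv2) and the standard library are available. Lean on these libraries where they do the work, as an engineer would, in place of code of your own. Each camera call takes 0.05 s, during which the arm holds its last target. There are 200 camera calls.

TASK

With the three empty syringes standing in the aluminium rack, push each green plunger down through its stroke until it is fully home; one of them is blocked, and when its resistance climbs stop pushing and leave that plunger where it stuck, never pressing any plunger with more than 20 newtons. When all three have been tried, take the blocked syringe by its barrel and stand it upright in the red reject pot without dropping it. Leave the other two in the rack and do not disturb the other things on the bench.

Things in the scene. Friction and masses are not known exactly. Their poses are not given: they have to be found in the camera images.
- rack: the bare aluminium check rack, a fixed block 66 x 225 x 45 mm (its x, y, z); origin at the centre of its underside. Three round 33 mm wells in its top, on its own y axis at y = -75, 0 and +75 mm, each 40 mm deep (floor 5 mm above the bench). One syringe stands in each well.
- reject_pot: the red reject pot: a fixed open square box 54 x 54 mm, 50 mm tall, walls 4 mm, floor about 4 mm thick; origin at the centre of its underside. Its mouth (46 x 46 mm inside) faces up.
- barrel_a (a point): middle of the barrel of syringe a: empty amber syringe, about 120 g, barrel 30 mm in diameter, narrower green nozzle cap below, black collar (33 mm wide, 7 mm tall) on top. Point on the axis, 50 mm above its flat bottom and 50 mm below the collar's top; z up the axis. In the rack it is 55 mm above the bench, and the barrel is bare from 45 to 98 mm above the bench: grip there.
- plunger_a: plunger of syringe a: green thumb cap 26 mm wide, 5 mm thick, on a white rod; origin at the centre of the cap's top. Slides down, stays where left. Top starts 72-76 mm above the barrel's middle; home is 56 mm. A free one takes a steady 4 N, then stops on a soft seal; the blocked one (any of three) feels alike at first, then part-way climbs 3 N per mm.
- barrel_b (a point): middle of the barrel of syringe b: empty amber syringe, about 120 g, barrel 30 mm in diameter, narrower green nozzle cap below, black collar (33 mm wide, 7 mm tall) on top. Point on the axis, 50 mm above its flat bottom and 50 mm below the collar's top; z up the axis. In the rack it is 55 mm above the bench, and the barrel is bare from 45 to 98 mm above the bench: grip there.
- plunger_b: plunger of syringe b: green thumb cap 26 mm wide, 5 mm thick, on a white rod; origin at the centre of the cap's top. Slides down, stays where left. Top starts 72-76 mm above the barrel's middle; home is 56 mm. A free one takes a steady 4 N, then stops on a soft seal; the blocked one (any of three) feels alike at first, then part-way climbs 3 N per mm.
- barrel_c (a point): middle of the barrel of syringe c: empty amber syringe, about 120 g, barrel 30 mm in diameter, narrower green nozzle cap below, black collar (33 mm wide, 7 mm tall) on top. Point on the axis, 50 mm above its flat bottom and 50 mm below the collar's top; z up the axis. In the rack it is 55 mm above the bench, and the barrel is bare from 45 to 98 mm above the bench: grip there.
- plunger_c: plunger of syringe c: green thumb cap 26 mm wide, 5 mm thick, on a white rod; origin at the centre of the cap's top. Slides down, stays where left. Top starts 72-76 mm above the barrel's middle; home is 56 mm. A free one takes a steady 4 N, then stops on a soft seal; the blocked one (any of three) feels alike at first, then part-way climbs 3 N per mm.
- spool: bystander, leave alone: blue solder reel, 56 mm wide, 41 mm tall, origin at the centre of its underside
- jar: bystander, leave alone: small closed jar, 52 mm wide, 60 mm tall, origin at the centre of its underside
- connector: bystander, leave alone: black connector shell 60 x 28 x 22 mm with brass pins, lying on the bench; origin at the centre of its underside
- brush: bystander, leave alone: cleaning brush 150 mm long lying on the bench
- screwdriver: bystander, leave alone: green-handled screwdriver 170 mm long lying on the bench
- syringe_a: syringe a as a whole; origin at the centre of its flat bottom, z up its axis (see barrel_a)
- syringe_b: syringe b as a whole; origin at the centre of its flat bottom, z up its axis (see barrel_b)
- syringe_c: syringe c as a whole; origin at the centre of its flat bottom, z up its axis (see barrel_c)
There are look-alikes about, which are no part of the job. Leave any blue, purple or yellow look-alike of the syringe_c alone.

How it is judged:
On the way:
1. all three in the rack: two plungers within 2.5 mm of home, the third pushed until it stuck (cap top under 68.5 mm above the barrel's middle) (((z of plunger_b in the frame of barrel_b below 0.0585 m and z of plunger_c in the frame of barrel_c below 0.0585 m and z of plunger_a in the frame of barrel_a below 0.0685 m and (z of barrel_a in the frame of rack below 0.06 m and horizontal distance between barrel_a and rack below 0.09 m and angle between barrel_a's own z axis and vertical below 0.15 rad) and (z of barrel_b in the frame of rack below 0.06 m and horizontal distance between barrel_b and rack below 0.09 m and angle between barrel_b's own z axis and vertical below 0.15 rad) and (z of barrel_c in the frame of rack below 0.06 m and horizontal distance between barrel_c and rack below 0.09 m and angle between barrel_c's own z axis and vertical below 0.15 rad)) or (z of plunger_a in the frame of barrel_a below 0.0585 m and z of plunger_c in the frame of barrel_c below 0.0585 m and z of plunger_b in the frame of barrel_b below 0.0685 m and (z of barrel_a in the frame of rack below 0.06 m and horizontal distance between barrel_a and rack below 0.09 m and angle between barrel_a's own z axis and vertical below 0.15 rad) and (z of barrel_b in the frame of rack below 0.06 m and horizontal distance between barrel_b and rack below 0.09 m and angle between barrel_b's own z axis and vertical below 0.15 rad) and (z of barrel_c in the frame of rack below 0.06 m and horizontal distance between barrel_c and rack below 0.09 m and angle between barrel_c's own z axis and vertical below 0.15 rad)) or (z of plunger_a in the frame of barrel_a below 0.0585 m and z of plunger_b in the frame of barrel_b below 0.0585 m and z of plunger_c in the frame of barrel_c below 0.0685 m and (z of barrel_a in the frame of rack below 0.06 m and horizontal distance between barrel_a and rack below 0.09 m and angle between barrel_a's own z axis and vertical below 0.15 rad) and (z of barrel_b in the frame of rack below 0.06 m and horizontal distance between barrel_b and rack below 0.09 m and angle between barrel_b's own z axis and vertical below 0.15 rad) and (z of barrel_c in the frame of rack below 0.06 m and horizontal distance between barrel_c and rack below 0.09 m and angle between barrel_c's own z axis and vertical below 0.15 rad)))), for 0.1 s.
At the end, for the whole second after the job is handed in: the blocked syringe stands still, let go, in the pot (axis within 20 mm of its centre, barrel middle under 62 mm up, lean under 0.35 rad), its plunger not home; the other two stand in the rack (lean under 0.15 rad, barrel middle under 60 mm up), plungers within 2.5 mm of home ((((horizontal distance between barrel_a and reject_pot below 0.02 m and height (world z) of barrel_a below 0.062 m and angle between barrel_a's own z axis and vertical below 0.35 rad and linear speed of syringe_a below 0.02 m/s) and not (z of plunger_a in the frame of barrel_a below 0.0585 m) and z of plunger_b in the frame of barrel_b below 0.0585 m and (z of barrel_b in the frame of rack below 0.06 m and horizontal distance between barrel_b and rack below 0.09 m and angle between barrel_b's own z axis and vertical below 0.15 rad) and z of plunger_c in the frame of barrel_c below 0.0585 m and (z of barrel_c in the frame of rack below 0.06 m and horizontal distance between barrel_c and rack below 0.09 m and angle between barrel_c's own z axis and vertical below 0.15 rad)) or ((horizontal distance between barrel_b and reject_pot below 0.02 m and height (world z) of barrel_b below 0.062 m and angle between barrel_b's own z axis and vertical below 0.35 rad and linear speed of syringe_b below 0.02 m/s) and not (z of plunger_b in the frame of barrel_b below 0.0585 m) and z of plunger_a in the frame of barrel_a below 0.0585 m and (z of barrel_a in the frame of rack below 0.06 m and horizontal distance between barrel_a and rack below 0.09 m and angle between barrel_a's own z axis and vertical below 0.15 rad) and z of plunger_c in the frame of barrel_c below 0.0585 m and (z of barrel_c in the frame of rack below 0.06 m and horizontal distance between barrel_c and rack below 0.09 m and angle between barrel_c's own z axis and vertical below 0.15 rad)) or ((horizontal distance between barrel_c and reject_pot below 0.02 m and height (world z) of barrel_c below 0.062 m and angle between barrel_c's own z axis and vertical below 0.35 rad and linear speed of syringe_c below 0.02 m/s) and not (z of plunger_c in the frame of barrel_c below 0.0585 m) and z of plunger_a in the frame of barrel_a below 0.0585 m and (z of barrel_a in the frame of rack below 0.06 m and horizontal distance between barrel_a and rack below 0.09 m and angle between barrel_a's own z axis and vertical below 0.15 rad) and z of plunger_b in the frame of barrel_b below 0.0585 m and (z of barrel_b in the frame of rack below 0.06 m and horizontal distance between barrel_b and rack below 0.09 m and angle between barrel_b's own z axis and vertical below 0.15 rad)))); the robot touches nothing.
It fails at once if a plunger is pressed or squeezed with more than 20 N (contact force between any of plunger_a, plunger_b, plunger_c and anything else above 20 N).
It fails at once if a syringe is dropped (it moves faster than 0.7 m/s while no finger touches it) ((linear speed of syringe_a above 0.7 m/s and contact force between syringe_a and the fingers below 0.05 N) or (linear speed of syringe_b above 0.7 m/s and contact force between syringe_b and the fingers below 0.05 N) or (linear speed of syringe_c above 0.7 m/s and contact force between syringe_c and the fingers below 0.05 N)).
It fails at once if the reel, jar, connector, brush or screwdriver is shifted by more than 30 mm (distance of any of spool, jar, connector, brush, screwdriver from where it was at the start of the episode above 0.03 m).
It also fails if it takes over 58 s, if anything falls off the work surface, if the arm or the gripper's body presses on something with over 40 N, if the wrist force passes 120 N, or if a joint passes its speed limit or range.

## Working session

There is one attempt and no reset: what is moved stays moved. The work goes in short steps, Python scripts to look and compute and a tool call to move; the robot and the scene stay as the last step left them, time stands still between calls to the robot, and variables do not carry over. Pictures are saved under pics/ and viewed, about 8 in all and at most 12, crops included, and the job is handed in when it is done.

Besides the shell and the picture viewer there is one more tool, called in YAML: its name, and indented under it one key for each argument. send_rows: Moves the arm, as the interface text tells. Its arguments: {"type":"object","properties":{"increments":{"type":"array","items":{"type":"object","properties":{"dx":{"type":"number"},"dy":{"type":"number"},"dz":{"type":"number"},"wx":{"type":"number"},"wy":{"type":"number"},"wz":{"type":"number"},"gripper":{"type":"number"}}}},"newtons":{"type":"number"}},"required":["increments"]}

```bash
ls; mkdir -p pics
python3 - <<'E'
from plant import robot, eyes
import cv2, numpy as np
s=robot.sense();print({k:np.round(v,3).tolist() for k,v in s.items()})
ims=[eyes.snapshot(n) for n in("top","side")]
for n,i in zip(("top","side"),ims):
    cv2.imwrite(f'pics/{n}1.png',i[:,:,::-1]);c=eyes.calibration(n);print(n,{k:np.round(v,3).tolist() for k,v in c.items()})
E
```

```text
pics
{'time': 0.0, 'joints': [-1.26, 0.314, -0.048, 1.21, 0.0, 1.571], 'dq': [0.002, -0.001, 0.002, 0.002, -0.0, -0.001], 'tau': [0.001, -53.96, 33.974, 0.019, -0.0, 0.0], 'position': [0.183, -0.571, 0.23], 'tcp_rot': [[-0.952, -0.001, 0.306], [-0.306, 0.002, -0.952], [-0.0, -1.0, -0.002]], 'force': [0.145, -0.564, 0.525], 'torque': [-0.035, 0.015, 0.049], 'gripper_width': 0.085}
top {'K': [[390.238, 0.0, 253.011], [0.0, 390.238, 188.771], [0.0, 0.0, 1.0]], 'eye': [0.359, 0.039, 1.184], 'rotation': [[0.001, -0.986, 0.168], [-1.0, -0.001, -0.003], [0.003, -0.168, -0.986]]}
side {'K': [[449.046, 0.0, 258.144], [0.0, 449.046, 198.003], [0.0, 0.0, 1.0]], 'eye': [0.507, 0.783, 0.798], 'rotation': [[-0.998, -0.045, 0.048], [-0.066, 0.669, -0.74], [0.001, -0.742, -0.671]]}
```

View pics/top1.png

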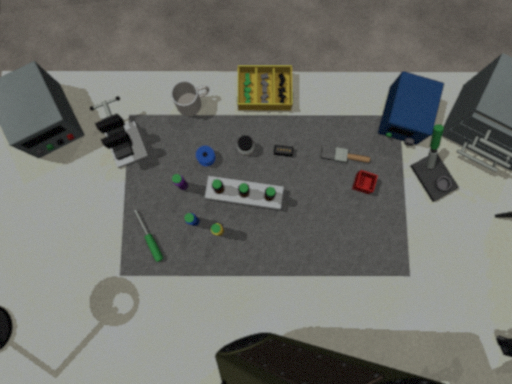

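View pics/side1.png

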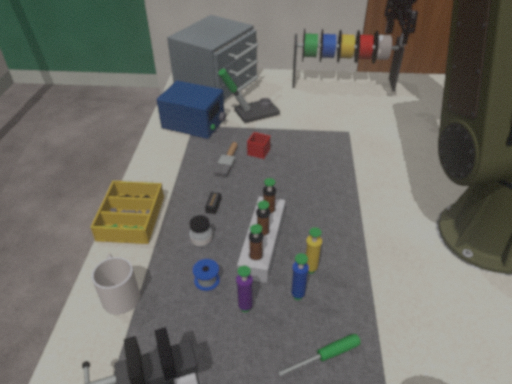

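```bash
cat > h.py <<'E'
from plant import robot, eyes, models
import numpy as np, cv2
def at(cam,uv,z):
    c=eyes.calibration(cam);d=np.array(c["rotation"])@np.linalg.inv(c["K"])@np.array([uv[0],uv[1],1.])
    e=np.array(c["eye"]);return e+d*(z-e[2])/d[2]
def pix(cam,p):
    c=eyes.calibration(cam);q=np.array(c["K"])@(np.array(c["rotation"]).T@(np.array(p)-c["eye"]));return q[:2]/q[2]
E
python3 - <<'E'
from h import *
for cam in("top","side"):
  for n,z in(("plunger_a",.128),("reject_pot",.05),("rack",.045),("jar",.06),("syringe_a",.1)):
    for r in models.cut_out(cam,n):
      m=r["mask"];ys,xs=np.nonzero(m);c=(xs.mean(),ys.mean())
      print(cam,n,round(r["score"],2),np.round(r["extent"],1),m.sum(),np.round(c,1),at(cam,c,z).round(3))
E
```

```text
top plunger_a 0.63 [285.  149.6  21.7   8. ] 176 [283.8 150.4] [ 0.648 -0.05   0.128]
top plunger_a 0.54 [216.2 228.7   5.1   9.7] 63 [216.  227.8] [0.432 0.136 0.128]
top plunger_a 0.4 [271.5 191.3   7.7   9.4] 89 [270.5 190.2] [ 0.535 -0.012  0.128]
top plunger_a 0.39 [178.1 177.1  12.7   9.6] 48 [177.5 178. ] [0.569 0.244 0.128]
top reject_pot 0.67 [364.1 183.4  25.1  24.2] 423 [364.9 181.3] [ 0.575 -0.295  0.05 ]
top rack 0.89 [244.5 193.7  75.8  33.4] 1351 [244.1 193.5] [0.539 0.062 0.045]
top jar 0.59 [272.  191.8   4.8  14.8] 69 [270.7 190.4] [ 0.546 -0.016  0.06 ]
top jar 0.56 [245.2 146.3  20.3  22.4] 295 [245.2 145.1] [0.683 0.059 0.06 ]
top syringe_a 0.71 [180.9 181.4  15.6  18. ] 163 [179.9 181.3] [0.565 0.243 0.1  ]
top syringe_a 0.59 [271.4 193.9  12.5  13.1] 123 [269.8 193.4] [ 0.531 -0.011  0.1  ]
top syringe_a 0.57 [191.7 218.1  12.5   9.2] 152 [192.4 218.7] [0.459 0.204 0.1  ]
top syringe_a 0.51 [244.2 190.    8.8  15.4] 143 [244.3 189.7] [0.541 0.061 0.1  ]
top syringe_a 0.51 [217.9 184.9  14.9  16.3] 144 [218.  185.8] [0.552 0.135 0.1  ]
top syringe_a 0.45 [218.5 
[... 445 characters left out ...]
[258.5 145.7] [ 0.575 -0.263  0.05 ]
side rack 0.7 [260.9 238.2  48.7  87.9] 1534 [264.4 245.6] [0.537 0.111 0.045]
side jar 0.64 [201.1 231.6  24.9  31.6] 604 [200.3 231.1] [0.684 0.09  0.06 ]
side syringe_a 0.95 [314.2 250.5  19.1  48.6] 521 [313.5 249.2] [0.434 0.163 0.1  ]
side syringe_a 0.83 [262.6 218.9  14.2  32.9] 378 [263.3 217. ] [0.542 0.076 0.1  ]
side syringe_a 0.76 [241.9 291.2  20.3  50.8] 643 [244.5 288.9] [0.566 0.271 0.1  ]
side syringe_a 0.68 [257.4 242.3  16.9  38.1] 440 [256.  242.7] [0.553 0.153 0.1  ]
side syringe_a 0.64 [268.9 197.1   8.5  34.5] 317 [270.2 194. ] [ 0.531 -0.002  0.1  ]
side syringe_a 0.62 [299.6 276.9  16.2  51.3] 662 [299.5 277.1] [0.463 0.236 0.1  ]
```

The pictures show the rack with three amber syringes at top-view (218,186), (244,190) and (270,193). The red pot is at (365,182). The purple, blue and yellow look-alikes are at (178,181), (192,218) and (217,229).

```bash
cat >> h.py <<'E'
from scipy.spatial.transform import Rotation as Rn
def go(p,yaw=None):
    "increments (mm, rad) to put TCP at p, tool down, tool z at heading yaw"
    s=robot.sense();R=np.array(s["tcp_rot"]);d=R.T@(np.array(p)-s["position"])*1e3
    w=np.zeros(3)
    if yaw is not None:
        z=np.array([np.cos(yaw),np.sin(yaw),0]);y=np.array([0,0,-1.]);T=np.column_stack([np.cross(y,z),y,z])
        w=Rn.from_matrix(R.T@T).as_rotvec()
    print("d",d.round(1),"w",w.round(3),"F",np.round(s["force"],1),"t",s["time"])
def green(cam,im,lo=(40,90,40),hi=(85,255,255)):
    h=cv2.cvtColor(im,cv2.COLOR_RGB2HSV);m=cv2.inRange(h,lo,hi)
    n,l,st,c=cv2.connectedComponentsWithStats(m);return [(c[i],st[i][2:]) for i in range(1,n) if 15<st[i][4]<4000]
E
python3 - <<'E'
from h import *
for cam in("top","side"):
  im=cv2.imread(f'pics/{cam}1.png')[:,:,::-1]
  for c,st in green(cam,im): print(cam,c.round(1),st,at(cam,c,.128).round(4))
  h=cv2.cvtColor(np.ascontiguousarray(im),cv2.COLOR_RGB2HSV)
  m=cv2.inRange(h,(0,150,60),(8,255,255))|cv2.inRange(h,(172,150,60),(180,255,255))
  n,l,st,c=cv2.connectedComponentsWithStats(m)
  for i in range(1,n):
    if st[i][4]>60:
      b=cv2.minAreaRect(np.argwhere(l==i)[:,::-1].astype(np.float32));print('red',st[i],c[i],b,at(cam,c[i],.04).round(3))
r=models.cut_out("top","rack")[0]["mask"]
b=cv2.minAreaRect(np.argwhere(r)[:,::-1].astype(np.float32));print(b,[at("top",q,.045).round(3) for q in cv2.boxPoints(b)])
go((.541,.063,.30),np.deg2rad(-6))
E
```

```text
top [246.9  87.8] [  7  30 151] [0.8332 0.0541 0.128 ]
top [436.4 135.9] [ 13  25 212] [ 0.6907 -0.4794  0.128 ]
top [388.6 134.1] [ 6  5 25] [ 0.6958 -0.3452  0.128 ]
top [ 49.7 146.6] [ 8  7 38] [0.6579 0.6038 0.128 ]
top [176.3 178. ] [10  9 66] [0.569  0.2478 0.128 ]
top [216.8 184. ] [ 9  9 68] [0.5523 0.1359 0.128 ]
top [243.2 188.1] [10  9 70] [0.5411 0.0632 0.128 ]
top [270.1 191.7] [ 9 10 71] [ 0.531  -0.0105  0.128 ]
top [188.8 217.2] [ 9  9 69] [0.4609 0.2102 0.128 ]
top [215.2 227.8] [10 10 74] [0.4323 0.1382 0.128 ]
top [153.5 247.5] [ 18  28 236] [0.3795 0.3022 0.128 ]
red [353 171  24  22 378] [364.79100529 181.66666667] ((364.7641296386719, 181.57545471191406), (20.74144172668457, 19.917278289794922), 15.945395469665527) [ 0.576 -0.298  0.04 ]
side [310.3  42.7] [ 12  20 207] [ 0.4237 -0.7992  0.128 ]
side [227.3  79.7] [ 17  23 169] [ 0.689  -0.5004  0.128 ]
side [212.1 126.2] [ 5  6 25] [ 0.6988 -0.2348  0.128 ]
side [269.2 182. ] [10  7 60] [ 0.5338 -0.0122  0.128 ]
side [263.6 204.6] [10  9 72] [0.5423 0.0654 0.128 ]
side [256.2 228.6] [12 10 86] [0.5534 0.1392 0.128 ]
side [314.8 232. ] [11  9 81] [0.4328 0.1407 0.128 ]
side [301.2 258.6] [ 13  10 105] [0.461  0.2134 0.128 ]
side [243.6 270.9] [12  9 93] [0.5693 0.251  0.128 ]
side [338.8 346.6] [ 42  27 532] [0.4007 0.3957 0.128 ]
red [360  34  14  23 226] [366.24778761  43.41150442] ((366.5, 45.0), (22.0, 13.0), 90.0) [ 0.186 -1.016  0.04 ]
red [248 134  21  23 309] [257.38511327 145.25566343] ((256.7818603515625, 144.6417236328125), (18.340810775756836, 21.21890640258789), 16.389541625976562) [ 0.579 -0.279  0.04 ]
((244.16586303710938, 192.64804077148438), (75.79951477050781, 24.46137237548828), 8.841814994812012) [array([0.523, 0.178, 0.045]), array([0.596, 0.168, 0.045]), array([ 0.561, -0.054,  0.045]), array([ 0.489, -0.042,  0.045])]
d [-534.3  -68.7 -494.6] w [-0.    -1.155  0.   ] F [ 0.1 -1.1  0.2] t 0.65
```

send_rows:
  increments:
    - {"dy": -40, "gripper": 0}
    - {"dx": -41, "dy": -68, "dz": -38, "wy": -0.1, "gripper": 0}
    - {"dx": -535, "dy": -68, "dz": -495, "wy": -1.12, "gripper": 0}
    - {"dx": -535, "dy": -68, "dz": -495, "wy": -1.12, "gripper": 0}
    - {"dx": -535, "dy": -68, "dz": -495, "wy": -1.12, "gripper": 0}
    - {"dx": -535, "dy": -68, "dz": -495, "wy": -1.12, "gripper": 0}
    - {"dx": -535, "dy": -68, "dz": -495, "wy": -1.12, "gripper": 0}
    - {"dx": -535, "dy": -68, "dz": -495, "wy": -1.12, "gripper": 0}
    - {"dx": -535, "dy": -68, "dz": -495, "wy": -1.12, "gripper": 0}
    - {"dx": -535, "dy": -68, "dz": -495, "wy": -1.12, "gripper": 0}
    - {"dx": -535, "dy": -68, "dz": -495, "wy": -1.12, "gripper": 0}
    - {"dx": -535, "dy": -68, "dz": -495, "wy": -1.12, "gripper": 0}

```text
invalid input
```

Run:
```python
from h import *
go((.541,.064,.30),np.deg2rad(-8))
```

```text
d [-534.6  -68.7 -495.5] w [-0.   -1.12  0.  ] F [ 0.1 -1.1  0.2] t 0.65
```

send_rows:
  increments:
    - {"dx": -20, "dy": -30, "dz": -20, "wx": 0, "wy": -0.05, "wz": 0, "gripper": 0}
    - {"dx": -40, "dy": -60, "dz": -40, "wx": 0, "wy": -0.1, "wz": 0, "gripper": 0}
    - {"dx": -535, "dy": -68, "dz": -495, "wx": 0, "wy": -1.12, "wz": 0, "gripper": 0}
    - {"dx": -535, "dy": -68, "dz": -495, "wx": 0, "wy": -1.12, "wz": 0, "gripper": 0}
    - {"dx": -535, "dy": -68, "dz": -495, "wx": 0, "wy": -1.12, "wz": 0, "gripper": 0}
    - {"dx": -535, "dy": -68, "dz": -495, "wx": 0, "wy": -1.12, "wz": 0, "gripper": 0}
    - {"dx": -535, "dy": -68, "dz": -495, "wx": 0, "wy": -1.12, "wz": 0, "gripper": 0}
    - {"dx": -535, "dy": -68, "dz": -495, "wx": 0, "wy": -1.12, "wz": 0, "gripper": 0}
    - {"dx": -535, "dy": -68, "dz": -495, "wx": 0, "wy": -1.12, "wz": 0, "gripper": 0}
    - {"dx": -535, "dy": -68, "dz": -495, "wx": 0, "wy": -1.12, "wz": 0, "gripper": 0}
    - {"dx": -535, "dy": -68, "dz": -495, "wx": 0, "wy": -1.12, "wz": 0, "gripper": 0}
    - {"dx": -535, "dy": -68, "dz": -495, "wx": 0, "wy": -1.12, "wz": 0, "gripper": 0}

```text
time: 1.65
position: [0.4157, -0.1568, 0.2967]
tcp_rot: [[-0.139, 0.001, 0.99], [-0.99, -0.0, -0.139], [0.0, -1.0, 0.001]]
force: [0.5, -0.3, -1.0]
gripper_width: -0.0
```

send_rows:
  increments:
    - {"dx": -236, "dy": 0, "dz": 93, "wx": 0, "wy": 0, "wz": 0, "gripper": 0}
    - {"dx": -236, "dy": 0, "dz": 93, "wx": 0, "wy": 0, "wz": 0, "gripper": 0}
    - {"dx": -236, "dy": 0, "dz": 93, "wx": 0, "wy": 0, "wz": 0, "gripper": 0}
    - {"dx": -236, "dy": 0, "dz": 93, "wx": 0, "wy": 0, "wz": 0, "gripper": 0}
    - {"dx": -236, "dy": 0, "dz": 93, "wx": 0, "wy": 0, "wz": 0, "gripper": 0}
    - {"dx": -236, "dy": 0, "dz": 93, "wx": 0, "wy": 0, "wz": 0, "gripper": 0}
    - {"dx": -236, "dy": 0, "dz": 93, "wx": 0, "wy": 0, "wz": 0, "gripper": 0}
    - {"dx": -236, "dy": 0, "dz": 93, "wx": 0, "wy": 0, "wz": 0, "gripper": 0}

```text
time: 2.32
position: [0.5408, 0.0641, 0.2957]
tcp_rot: [[-0.136, -0.001, 0.991], [-0.991, -0.0, -0.136], [0.0, -1.0, -0.001]]
force: [-0.6, -0.7, 0.7]
gripper_width: -0.0001
```

Run:
```python
from h import *
im=eyes.snapshot("wrist");cv2.imwrite('pics/w1.png',im[:,:,::-1])
print(np.round(eyes.calibration("wrist")["eye"],3),np.round(eyes.calibration("wrist")["rotation"],3).tolist())
for c,st in green("wrist",im): print(c.round(1),st,at("wrist",c,.1285).round(4))
go((.541,.064,.30),np.deg2rad(-8))
```

```text
[0.55  0.138 0.438] [[0.991, -0.131, -0.04], [-0.137, -0.948, -0.287], [-0.0, 0.289, -0.957]]
[133.   13.2] [ 31  29 758] [0.4612 0.2087 0.1285]
[256.3  86.8] [ 30  31 739] [0.5543 0.1371 0.1285]
[120.8 105.9] [ 29  29 663] [0.4328 0.1375 0.1285]
[504.4 122.5] [ 16  19 210] [0.7717 0.0759 0.1285]
[255.4 168.9] [ 28  27 572] [0.5437 0.0642 0.1285]
[254.7 232.9] [15  4 40] [ 5.342e-01 -4.000e-04  1.285e-01]
d [-1.5 -4.2  0.8] w [0.001 0.002 0.001] F [-0.3 -0.7 -0.5] t 2.3667
```

View pics/w1.png

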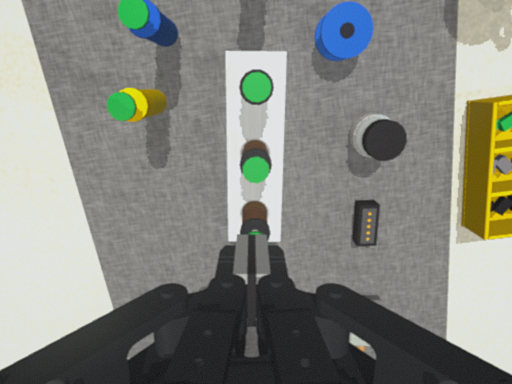

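The wrist view shows the far cap at (256,87), the middle one at (255,169), and the near one behind the fingers at (254,233). The three cameras agree to about 2 mm, so I'll start with the middle syringe.

send_rows:
  increments:
    - {"dx": 0, "dy": 40, "dz": 1.8, "wx": 0, "wy": 0, "wz": 0, "gripper": 0}
    - {"dx": 0, "dy": 80, "dz": 1.8, "wx": 0, "wy": 0, "wz": 0, "gripper": 0}
    - {"dx": 0, "dy": 120, "dz": 1.8, "wx": 0, "wy": 0, "wz": 0, "gripper": 0}
    - {"dx": 0, "dy": 145, "dz": 1.8, "wx": 0, "wy": 0, "wz": 0, "gripper": 0}
    - {"dx": 0, "dy": 157, "dz": 1.8, "wx": 0, "wy": 0, "wz": 0, "gripper": 0}
    - {"dx": 0, "dy": 157, "dz": 1.8, "wx": 0, "wy": 0, "wz": 0, "gripper": 0}
    - {"dx": 0, "dy": 157, "dz": 1.8, "wx": 0, "wy": 0, "wz": 0, "gripper": 0}
    - {"dx": 0, "dy": 157, "dz": 1.8, "wx": 0, "wy": 0, "wz": 0, "gripper": 0}

```text
time: 3.03
position: [0.5427, 0.0609, 0.1409]
tcp_rot: [[-0.141, 0.002, 0.99], [-0.99, 0.0, -0.141], [-0.0, -1.0, 0.002]]
force: [-0.4, 0.9, -0.2]
gripper_width: -0.0001
```

send_rows:
  increments:
    - {"dx": 0, "dy": 0, "dz": 0, "wx": 0, "wy": 0, "wz": 0, "gripper": 0}
    - {"dx": 0, "dy": 0, "dz": 0, "wx": 0, "wy": 0, "wz": 0, "gripper": 0}

```text
time: 3.2
position: [0.5431, 0.0616, 0.1409]
tcp_rot: [[-0.14, 0.003, 0.99], [-0.99, 0.0, -0.14], [-0.001, -1.0, 0.003]]
force: [-0.5, -0.6, 0.4]
gripper_width: -0.0003
```

send_rows:
  increments:
    - {"dx": -2.6, "dy": 2, "dz": 0, "wx": 0, "wy": 0, "wz": 0, "gripper": 0}
    - {"dx": -2.6, "dy": 4, "dz": 0, "wx": 0, "wy": 0, "wz": 0, "gripper": 0}
    - {"dx": -2.6, "dy": 6, "dz": 0, "wx": 0, "wy": 0, "wz": 0, "gripper": 0}
    - {"dx": -2.6, "dy": 8, "dz": 0, "wx": 0, "wy": 0, "wz": 0, "gripper": 0}
    - {"dx": -2.6, "dy": 10, "dz": 0, "wx": 0, "wy": 0, "wz": 0, "gripper": 0}
    - {"dx": -2.6, "dy": 10, "dz": 0, "wx": 0, "wy": 0, "wz": 0, "gripper": 0}

```text
time: 3.7
position: [0.5419, 0.0644, 0.1286]
tcp_rot: [[-0.139, -0.001, 0.99], [-0.99, -0.0, -0.139], [0.0, -1.0, -0.001]]
force: [0.5, 0.1, 0.1]
gripper_width: 0.0001
```

send_rows:
  increments:
    - {"dx": 0, "dy": 1, "dz": 0, "wx": 0, "wy": 0, "wz": 0, "gripper": 0}
    - {"dx": 0, "dy": 2, "dz": 0, "wx": 0, "wy": 0, "wz": 0, "gripper": 0}
    - {"dx": 0, "dy": 3, "dz": 0, "wx": 0, "wy": 0, "wz": 0, "gripper": 0}
    - {"dx": 0, "dy": 3, "dz": 0, "wx": 0, "wy": 0, "wz": 0, "gripper": 0}

```text
time: 4.03
position: [0.5425, 0.0644, 0.1263]
tcp_rot: [[-0.14, 0.0, 0.99], [-0.99, 0.0, -0.14], [-0.0, -1.0, 0.0]]
force: [0.6, 0.2, 2.9]
gripper_width: 0.0
```

send_rows:
  increments:
    - {"dx": 0, "dy": 1, "dz": 0, "wx": 0, "wy": 0, "wz": 0, "gripper": 0}
    - {"dx": 0, "dy": 2, "dz": 0, "wx": 0, "wy": 0, "wz": 0, "gripper": 0}
    - {"dx": 0, "dy": 2, "dz": 0, "wx": 0, "wy": 0, "wz": 0, "gripper": 0}

```text
time: 4.28
position: [0.5426, 0.0644, 0.1244]
tcp_rot: [[-0.14, 0.001, 0.99], [-0.99, 0.0, -0.14], [-0.0, -1.0, 0.001]]
force: [-0.2, -0.1, 4.2]
gripper_width: -0.0
```

send_rows:
  increments:
    - {"dx": 0, "dy": 1, "dz": 0, "wx": 0, "wy": 0, "wz": 0, "gripper": 0}
    - {"dx": 0, "dy": 2, "dz": 0, "wx": 0, "wy": 0, "wz": 0, "gripper": 0}
    - {"dx": 0, "dy": 2, "dz": 0, "wx": 0, "wy": 0, "wz": 0, "gripper": 0}

```text
time: 4.53
position: [0.5423, 0.0644, 0.1222]
tcp_rot: [[-0.14, 0.0, 0.99], [-0.99, 0.0, -0.14], [-0.0, -1.0, 0.0]]
force: [0.2, 0.3, 4.3]
gripper_width: 0.0002
```

send_rows:
  increments:
    - {"dx": 0, "dy": 1, "dz": 0, "wx": 0, "wy": 0, "wz": 0, "gripper": 0}
    - {"dx": 0, "dy": 2, "dz": 0, "wx": 0, "wy": 0, "wz": 0, "gripper": 0}
    - {"dx": 0, "dy": 3, "dz": 0, "wx": 0, "wy": 0, "wz": 0, "gripper": 0}
    - {"dx": 0, "dy": 3, "dz": 0, "wx": 0, "wy": 0, "wz": 0, "gripper": 0}

```text
time: 4.87
position: [0.5422, 0.0644, 0.119]
tcp_rot: [[-0.14, -0.0, 0.99], [-0.99, -0.0, -0.14], [0.0, -1.0, -0.0]]
force: [-0.6, -0.0, 4.1]
gripper_width: 0.0002
```

send_rows:
  increments:
    - {"dx": 0, "dy": 1, "dz": 0, "wx": 0, "wy": 0, "wz": 0, "gripper": 0}
    - {"dx": 0, "dy": 2, "dz": 0, "wx": 0, "wy": 0, "wz": 0, "gripper": 0}
    - {"dx": 0, "dy": 3, "dz": 0, "wx": 0, "wy": 0, "wz": 0, "gripper": 0}
    - {"dx": 0, "dy": 3, "dz": 0, "wx": 0, "wy": 0, "wz": 0, "gripper": 0}

```text
time: 5.2
position: [0.5422, 0.0644, 0.116]
tcp_rot: [[-0.14, -0.0, 0.99], [-0.99, 0.0, -0.14], [0.0, -1.0, -0.0]]
force: [0.1, 1.0, 2.7]
gripper_width: 0.0001
```

send_rows:
  increments:
    - {"dx": 0, "dy": 1, "dz": 0, "wx": 0, "wy": 0, "wz": 0, "gripper": 0}
    - {"dx": 0, "dy": 2, "dz": 0, "wx": 0, "wy": 0, "wz": 0, "gripper": 0}
    - {"dx": 0, "dy": 3, "dz": 0, "wx": 0, "wy": 0, "wz": 0, "gripper": 0}
    - {"dx": 0, "dy": 3, "dz": 0, "wx": 0, "wy": 0, "wz": 0, "gripper": 0}

```text
time: 5.53
position: [0.5422, 0.0643, 0.113]
tcp_rot: [[-0.14, -0.0, 0.99], [-0.99, -0.0, -0.14], [0.0, -1.0, -0.0]]
force: [-0.5, -0.5, 3.3]
gripper_width: 0.0002
```

send_rows:
  increments:
    - {"dx": 0, "dy": 0.7, "dz": 0, "wx": 0, "wy": 0, "wz": 0, "gripper": 0}
    - {"dx": 0, "dy": 1.4, "dz": 0, "wx": 0, "wy": 0, "wz": 0, "gripper": 0}
    - {"dx": 0, "dy": 1.4, "dz": 0, "wx": 0, "wy": 0, "wz": 0, "gripper": 0}

```text
time: 5.78
position: [0.5423, 0.0643, 0.1117]
tcp_rot: [[-0.14, -0.0, 0.99], [-0.99, -0.0, -0.14], [0.0, -1.0, -0.0]]
force: [0.1, -0.0, 3.6]
gripper_width: 0.0003
```

send_rows:
  increments:
    - {"dx": 0, "dy": 0.5, "dz": 0, "wx": 0, "wy": 0, "wz": 0, "gripper": 0}
    - {"dx": 0, "dy": 1, "dz": 0, "wx": 0, "wy": 0, "wz": 0, "gripper": 0}
    - {"dx": 0, "dy": 1, "dz": 0, "wx": 0, "wy": 0, "wz": 0, "gripper": 0}

```text
time: 6.03
position: [0.5423, 0.0644, 0.1108]
tcp_rot: [[-0.14, -0.0, 0.99], [-0.99, 0.0, -0.14], [-0.0, -1.0, -0.0]]
force: [-0.6, -0.8, 4.4]
gripper_width: 0.0001
```

send_rows:
  increments:
    - {"dx": 0, "dy": 0.4, "dz": 0, "wx": 0, "wy": 0, "wz": 0, "gripper": 0}
    - {"dx": 0, "dy": 0.8, "dz": 0, "wx": 0, "wy": 0, "wz": 0, "gripper": 0}
    - {"dx": 0, "dy": 0.8, "dz": 0, "wx": 0, "wy": 0, "wz": 0, "gripper": 0}

```text
time: 6.28
position: [0.5423, 0.0643, 0.11]
tcp_rot: [[-0.14, -0.0, 0.99], [-0.99, -0.0, -0.14], [0.0, -1.0, -0.0]]
force: [-0.2, -0.6, 4.0]
gripper_width: -0.0
```

send_rows:
  increments:
    - {"dx": 0, "dy": 0.5, "dz": 0, "wx": 0, "wy": 0, "wz": 0, "gripper": 0}
    - {"dx": 0, "dy": 1, "dz": 0, "wx": 0, "wy": 0, "wz": 0, "gripper": 0}
    - {"dx": 0, "dy": 1, "dz": 0, "wx": 0, "wy": 0, "wz": 0, "gripper": 0}

```text
time: 6.53
position: [0.5424, 0.0644, 0.1091]
tcp_rot: [[-0.14, 0.0, 0.99], [-0.99, 0.0, -0.14], [-0.0, -1.0, 0.0]]
force: [-0.5, 0.6, 5.5]
gripper_width: 0.0
```

send_rows:
  increments:
    - {"dx": 0, "dy": 0.3, "dz": 0, "wx": 0, "wy": 0, "wz": 0, "gripper": 0}
    - {"dx": 0, "dy": 0.6, "dz": 0, "wx": 0, "wy": 0, "wz": 0, "gripper": 0}
    - {"dx": 0, "dy": 0.6, "dz": 0, "wx": 0, "wy": 0, "wz": 0, "gripper": 0}

```text
time: 6.78
position: [0.5426, 0.0644, 0.1088]
tcp_rot: [[-0.14, 0.001, 0.99], [-0.99, 0.0, -0.14], [-0.0, -1.0, 0.001]]
force: [-0.6, -0.7, 5.9]
gripper_width: -0.0002
```

send_rows:
  increments:
    - {"dx": 0, "dy": 0.4, "dz": 0, "wx": 0, "wy": 0, "wz": 0, "gripper": 0}
    - {"dx": 0, "dy": 0.8, "dz": 0, "wx": 0, "wy": 0, "wz": 0, "gripper": 0}
    - {"dx": 0, "dy": 0.8, "dz": 0, "wx": 0, "wy": 0, "wz": 0, "gripper": 0}

```text
time: 7.03
position: [0.5428, 0.0644, 0.1082]
tcp_rot: [[-0.14, 0.001, 0.99], [-0.99, 0.0, -0.14], [-0.0, -1.0, 0.001]]
force: [-0.9, 1.0, 8.8]
gripper_width: 0.0001
```

send_rows:
  increments:
    - {"dx": 0, "dy": -38, "dz": 0, "wx": 0, "wy": 0, "wz": 0, "gripper": 0}
    - {"dx": 37, "dy": -40, "dz": 0, "wx": 0, "wy": 0, "wz": 0, "gripper": 0}
    - {"dx": 75, "dy": -36, "dz": 0, "wx": 0, "wy": 0, "wz": 0, "gripper": 0}
    - {"dx": 75, "dy": -28, "dz": 0, "wx": 0, "wy": 0, "wz": 0, "gripper": 0}
    - {"dx": 75, "dy": -23, "dz": 0, "wx": 0, "wy": 0, "wz": 0, "gripper": 0}
    - {"dx": 75, "dy": -23, "dz": 0, "wx": 0, "wy": 0, "wz": 0, "gripper": 0}
    - {"dx": 75, "dy": -23, "dz": 0, "wx": 0, "wy": 0, "wz": 0, "gripper": 0}

```text
time: 7.62
position: [0.5315, -0.0092, 0.13]
tcp_rot: [[-0.139, -0.001, 0.99], [-0.99, 0.0, -0.139], [-0.0, -1.0, -0.001]]
force: [0.1, -0.4, 0.6]
gripper_width: 0.0001
```

send_rows:
  increments:
    - {"dx": 0, "dy": 1, "dz": 0, "wx": 0, "wy": 0, "wz": 0, "gripper": 0}
    - {"dx": 0, "dy": 2, "dz": 0, "wx": 0, "wy": 0, "wz": 0, "gripper": 0}
    - {"dx": 0, "dy": 2, "dz": 0, "wx": 0, "wy": 0, "wz": 0, "gripper": 0}

```text
time: 7.87
position: [0.5322, -0.0092, 0.1288]
tcp_rot: [[-0.138, 0.0, 0.99], [-0.99, -0.0, -0.138], [0.0, -1.0, 0.0]]
force: [0.3, 1.0, 3.7]
gripper_width: 0.0001
```

send_rows:
  increments:
    - {"dx": 0, "dy": 1, "dz": 0, "wx": 0, "wy": 0, "wz": 0, "gripper": 0}
    - {"dx": 0, "dy": 2, "dz": 0, "wx": 0, "wy": 0, "wz": 0, "gripper": 0}
    - {"dx": 0, "dy": 3, "dz": 0, "wx": 0, "wy": 0, "wz": 0, "gripper": 0}
    - {"dx": 0, "dy": 3, "dz": 0, "wx": 0, "wy": 0, "wz": 0, "gripper": 0}

```text
time: 8.2
position: [0.5318, -0.0099, 0.1255]
tcp_rot: [[-0.139, -0.0, 0.99], [-0.99, -0.0, -0.139], [0.0, -1.0, -0.0]]
force: [-0.3, -0.1, 3.7]
gripper_width: -0.0002
```

send_rows:
  increments:
    - {"dx": 0, "dy": 1, "dz": 0, "wx": 0, "wy": 0, "wz": 0, "gripper": 0}
    - {"dx": 0, "dy": 2, "dz": 0, "wx": 0, "wy": 0, "wz": 0, "gripper": 0}
    - {"dx": 0, "dy": 3, "dz": 0, "wx": 0, "wy": 0, "wz": 0, "gripper": 0}
    - {"dx": 0, "dy": 3, "dz": 0, "wx": 0, "wy": 0, "wz": 0, "gripper": 0}

```text
time: 8.53
position: [0.5317, -0.01, 0.1224]
tcp_rot: [[-0.14, -0.0, 0.99], [-0.99, -0.0, -0.14], [0.0, -1.0, -0.0]]
force: [-1.1, -0.3, 3.4]
gripper_width: 0.0001
```

send_rows:
  increments:
    - {"dx": 0, "dy": 1, "dz": 0, "wx": 0, "wy": 0, "wz": 0, "gripper": 0}
    - {"dx": 0, "dy": 2, "dz": 0, "wx": 0, "wy": 0, "wz": 0, "gripper": 0}
    - {"dx": 0, "dy": 3, "dz": 0, "wx": 0, "wy": 0, "wz": 0, "gripper": 0}
    - {"dx": 0, "dy": 3, "dz": 0, "wx": 0, "wy": 0, "wz": 0, "gripper": 0}

```text
time: 8.87
position: [0.5318, -0.01, 0.1195]
tcp_rot: [[-0.14, -0.0, 0.99], [-0.99, -0.0, -0.14], [0.0, -1.0, -0.0]]
force: [0.0, -0.2, 4.4]
gripper_width: 0.0004
```

send_rows:
  increments:
    - {"dx": 0, "dy": 1, "dz": 0, "wx": 0, "wy": 0, "wz": 0, "gripper": 0}
    - {"dx": 0, "dy": 2, "dz": 0, "wx": 0, "wy": 0, "wz": 0, "gripper": 0}
    - {"dx": 0, "dy": 3, "dz": 0, "wx": 0, "wy": 0, "wz": 0, "gripper": 0}
    - {"dx": 0, "dy": 3, "dz": 0, "wx": 0, "wy": 0, "wz": 0, "gripper": 0}

```text
time: 9.2
position: [0.5327, -0.01, 0.1175]
tcp_rot: [[-0.14, 0.002, 0.99], [-0.99, -0.0, -0.14], [0.0, -1.0, 0.002]]
force: [-0.3, -1.0, 10.1]
gripper_width: -0.0003
```

The near plunger is blocked: its force climbed to 10 N with the cap about 64 mm above the barrel's middle. I'll leave it there and go to the far one.

send_rows:
  increments:
    - {"dx": 0, "dy": -28, "dz": 0, "wx": 0, "wy": 0, "wz": 0, "gripper": 0}
    - {"dx": -37, "dy": -32, "dz": 0, "wx": 0, "wy": 0, "wz": 0, "gripper": 0}
    - {"dx": -75, "dy": -32, "dz": 0, "wx": 0, "wy": 0, "wz": 0, "gripper": 0}
    - {"dx": -112, "dy": -32, "dz": 0, "wx": 0, "wy": 0, "wz": 0, "gripper": 0}
    - {"dx": -149, "dy": -32, "dz": 0, "wx": 0, "wy": 0, "wz": 0, "gripper": 0}
    - {"dx": -149, "dy": -22, "dz": 0, "wx": 0, "wy": 0, "wz": 0, "gripper": 0}
    - {"dx": -149, "dy": -16, "dz": 0, "wx": 0, "wy": 0, "wz": 0, "gripper": 0}
    - {"dx": -149, "dy": -16, "dz": 0, "wx": 0, "wy": 0, "wz": 0, "gripper": 0}
    - {"dx": -149, "dy": -16, "dz": 0, "wx": 0, "wy": 0, "wz": 0, "gripper": 0}

```text
time: 9.95
position: [0.5515, 0.1364, 0.1316]
tcp_rot: [[-0.141, -0.003, 0.99], [-0.99, -0.001, -0.141], [0.001, -1.0, -0.002]]
force: [1.1, -0.4, 0.4]
gripper_width: 0.0
```

send_rows:
  increments:
    - {"dx": 0, "dy": 1, "dz": 0, "wx": 0, "wy": 0, "wz": 0, "gripper": 0}
    - {"dx": 0, "dy": 2, "dz": 0, "wx": 0, "wy": 0, "wz": 0, "gripper": 0}
    - {"dx": 0, "dy": 3, "dz": 0, "wx": 0, "wy": 0, "wz": 0, "gripper": 0}
    - {"dx": 0, "dy": 3, "dz": 0, "wx": 0, "wy": 0, "wz": 0, "gripper": 0}

```text
time: 10.28
position: [0.5527, 0.137, 0.1298]
tcp_rot: [[-0.141, 0.0, 0.99], [-0.99, 0.0, -0.141], [-0.0, -1.0, 0.0]]
force: [0.6, 0.5, -0.3]
gripper_width: 0.0003
```

send_rows:
  increments:
    - {"dx": 0, "dy": 1, "dz": 0, "wx": 0, "wy": 0, "wz": 0, "gripper": 0}
    - {"dx": 0, "dy": 2, "dz": 0, "wx": 0, "wy": 0, "wz": 0, "gripper": 0}
    - {"dx": 0, "dy": 3, "dz": 0, "wx": 0, "wy": 0, "wz": 0, "gripper": 0}
    - {"dx": 0, "dy": 4, "dz": 0, "wx": 0, "wy": 0, "wz": 0, "gripper": 0}
    - {"dx": 0, "dy": 4, "dz": 0, "wx": 0, "wy": 0, "wz": 0, "gripper": 0}

```text
time: 10.7
position: [0.5529, 0.1377, 0.1259]
tcp_rot: [[-0.139, 0.001, 0.99], [-0.99, 0.0, -0.139], [-0.0, -1.0, 0.001]]
force: [-0.1, -0.4, 3.8]
gripper_width: 0.0
```

send_rows:
  increments:
    - {"dx": 0, "dy": 1, "dz": 0, "wx": 0, "wy": 0, "wz": 0, "gripper": 0}
    - {"dx": 0, "dy": 2, "dz": 0, "wx": 0, "wy": 0, "wz": 0, "gripper": 0}
    - {"dx": 0, "dy": 3, "dz": 0, "wx": 0, "wy": 0, "wz": 0, "gripper": 0}
    - {"dx": 0, "dy": 4, "dz": 0, "wx": 0, "wy": 0, "wz": 0, "gripper": 0}
    - {"dx": 0, "dy": 4, "dz": 0, "wx": 0, "wy": 0, "wz": 0, "gripper": 0}

```text
time: 11.12
position: [0.5526, 0.1376, 0.1215]
tcp_rot: [[-0.14, -0.0, 0.99], [-0.99, -0.0, -0.14], [0.0, -1.0, -0.0]]
force: [-0.5, 0.3, 3.3]
gripper_width: -0.0001
```

send_rows:
  increments:
    - {"dx": 0, "dy": 1, "dz": 0, "wx": 0, "wy": 0, "wz": 0, "gripper": 0}
    - {"dx": 0, "dy": 2, "dz": 0, "wx": 0, "wy": 0, "wz": 0, "gripper": 0}
    - {"dx": 0, "dy": 3, "dz": 0, "wx": 0, "wy": 0, "wz": 0, "gripper": 0}
    - {"dx": 0, "dy": 4, "dz": 0, "wx": 0, "wy": 0, "wz": 0, "gripper": 0}
    - {"dx": 0, "dy": 4, "dz": 0, "wx": 0, "wy": 0, "wz": 0, "gripper": 0}

```text
time: 11.53
position: [0.5526, 0.1376, 0.1174]
tcp_rot: [[-0.14, -0.0, 0.99], [-0.99, -0.0, -0.14], [0.0, -1.0, -0.0]]
force: [0.2, 1.3, 3.7]
gripper_width: -0.0001
```

send_rows:
  increments:
    - {"dx": 0, "dy": 1, "dz": 0, "wx": 0, "wy": 0, "wz": 0, "gripper": 0}
    - {"dx": 0, "dy": 2, "dz": 0, "wx": 0, "wy": 0, "wz": 0, "gripper": 0}
    - {"dx": 0, "dy": 3, "dz": 0, "wx": 0, "wy": 0, "wz": 0, "gripper": 0}
    - {"dx": 0, "dy": 4, "dz": 0, "wx": 0, "wy": 0, "wz": 0, "gripper": 0}
    - {"dx": 0, "dy": 4, "dz": 0, "wx": 0, "wy": 0, "wz": 0, "gripper": 0}

```text
time: 11.95
position: [0.5525, 0.1376, 0.1134]
tcp_rot: [[-0.14, -0.0, 0.99], [-0.99, -0.0, -0.14], [0.0, -1.0, -0.0]]
force: [0.6, -1.0, 3.4]
gripper_width: 0.0
```

send_rows:
  increments:
    - {"dx": 0, "dy": 1, "dz": 0, "wx": 0, "wy": 0, "wz": 0, "gripper": 0}
    - {"dx": 0, "dy": 2, "dz": 0, "wx": 0, "wy": 0, "wz": 0, "gripper": 0}
    - {"dx": 0, "dy": 3, "dz": 0, "wx": 0, "wy": 0, "wz": 0, "gripper": 0}
    - {"dx": 0, "dy": 3, "dz": 0, "wx": 0, "wy": 0, "wz": 0, "gripper": 0}

```text
time: 12.28
position: [0.5525, 0.1376, 0.1104]
tcp_rot: [[-0.14, -0.0, 0.99], [-0.99, -0.0, -0.14], [0.0, -1.0, -0.0]]
force: [-0.4, 0.1, 3.1]
gripper_width: -0.0001
```

send_rows:
  increments:
    - {"dx": 0, "dy": 0.5, "dz": 0, "wx": 0, "wy": 0, "wz": 0, "gripper": 0}
    - {"dx": 0, "dy": 1, "dz": 0, "wx": 0, "wy": 0, "wz": 0, "gripper": 0}
    - {"dx": 0, "dy": 1, "dz": 0, "wx": 0, "wy": 0, "wz": 0, "gripper": 0}

```text
time: 12.53
position: [0.5527, 0.1376, 0.1096]
tcp_rot: [[-0.14, 0.0, 0.99], [-0.99, 0.0, -0.14], [-0.0, -1.0, 0.0]]
force: [0.2, -0.1, 4.2]
gripper_width: 0.0001
```

send_rows:
  increments:
    - {"dx": 0, "dy": 0.5, "dz": 0, "wx": 0, "wy": 0, "wz": 0, "gripper": 0}
    - {"dx": 0, "dy": 1.2, "dz": 0, "wx": 0, "wy": 0, "wz": 0, "gripper": 0}
    - {"dx": 0, "dy": 1.2, "dz": 0, "wx": 0, "wy": 0, "wz": 0, "gripper": 0}

```text
time: 12.78
position: [0.5529, 0.1377, 0.1087]
tcp_rot: [[-0.14, 0.001, 0.99], [-0.99, 0.0, -0.14], [-0.0, -1.0, 0.001]]
force: [-0.4, 0.1, 6.9]
gripper_width: -0.0001
```

The far plunger is on its seal. Next I'll lift, open the gripper and look at the pot with the wrist camera.

send_rows:
  increments:
    - {"dx": 0, "dy": -40, "dz": 0, "wx": 0, "wy": 0, "wz": 0, "gripper": 0}
    - {"dx": 0, "dy": -80, "dz": 0, "wx": 0, "wy": 0, "wz": 0, "gripper": 0}
    - {"dx": 500, "dy": -191, "dz": 73, "wx": 0, "wy": 0, "wz": 0, "gripper": 85}
    - {"dx": 500, "dy": -191, "dz": 73, "wx": 0, "wy": 0, "wz": 0, "gripper": 85}
    - {"dx": 500, "dy": -191, "dz": 73, "wx": 0, "wy": 0, "wz": 0, "gripper": 85}
    - {"dx": 500, "dy": -191, "dz": 73, "wx": 0, "wy": 0, "wz": 0, "gripper": 85}
    - {"dx": 500, "dy": -191, "dz": 73, "wx": 0, "wy": 0, "wz": 0, "gripper": 85}
    - {"dx": 500, "dy": -191, "dz": 73, "wx": 0, "wy": 0, "wz": 0, "gripper": 85}
    - {"dx": 500, "dy": -191, "dz": 73, "wx": 0, "wy": 0, "wz": 0, "gripper": 85}
    - {"dx": 500, "dy": -191, "dz": 73, "wx": 0, "wy": 0, "wz": 0, "gripper": 85}
    - {"dx": 500, "dy": -191, "dz": 73, "wx": 0, "wy": 0, "wz": 0, "gripper": 85}
    - {"dx": 500, "dy": -191, "dz": 73, "wx": 0, "wy": 0, "wz": 0, "gripper": 85}

```text
time: 13.78
position: [0.5538, -0.2711, 0.2775]
tcp_rot: [[-0.14, -0.001, 0.99], [-0.99, 0.001, -0.14], [-0.001, -1.0, -0.001]]
force: [1.3, -0.9, 0.4]
gripper_width: 0.0849
```

Run:
```python
from h import *
go((.555,-.37,.30),-.141)
im=eyes.snapshot("wrist");cv2.imwrite('pics/w2.png',im[:,:,::-1])
for c,st in green("wrist",im): print(c.round(1),st,at("wrist",c,.118).round(4))
```

```text
d [ 97.7 -22.5  14.9] w [ 0.001  0.001 -0.001] F [ 1.3 -0.9  0.4] t 13.7833
[401.6 220.5] [ 14  14 161] [ 0.6901 -0.3475  0.118 ]
[439.1 381.1] [12  5 36] [ 0.7292 -0.5515  0.118 ]
```

send_rows:
  increments:
    - {"dx": 98, "dy": -22, "dz": 15, "wx": 0, "wy": 0, "wz": 0, "gripper": 85}
    - {"dx": 98, "dy": -22, "dz": 15, "wx": 0, "wy": 0, "wz": 0, "gripper": 85}
    - {"dx": 98, "dy": -22, "dz": 15, "wx": 0, "wy": 0, "wz": 0, "gripper": 85}
    - {"dx": 98, "dy": -22, "dz": 15, "wx": 0, "wy": 0, "wz": 0, "gripper": 85}
    - {"dx": 98, "dy": -22, "dz": 15, "wx": 0, "wy": 0, "wz": 0, "gripper": 85}

```text
time: 14.25
position: [0.5554, -0.369, 0.2987]
tcp_rot: [[-0.141, -0.001, 0.99], [-0.99, 0.001, -0.141], [-0.001, -1.0, -0.001]]
force: [0.2, -0.5, 0.3]
gripper_width: 0.0852
```

Run:
```python
from h import *
im=eyes.snapshot("wrist");cv2.imwrite('pics/w3.png',im[:,:,::-1])
h=cv2.cvtColor(im,cv2.COLOR_RGB2HSV)
m=cv2.inRange(h,(0,130,40),(8,255,255))|cv2.inRange(h,(170,130,40),(180,255,255))
n,l,st,c=cv2.connectedComponentsWithStats(m)
for i in range(1,n):
  if st[i][4]>200:
    pts=np.argwhere(l==i)[:,::-1].astype(np.float32);hull=cv2.convexHull(pts)[:,0]
    print(st[i],c[i].round(1),cv2.approxPolyDP(hull,5,True)[:,0].tolist())
```

```text
[ 237   61   55   58 2422] [263.6  89.6] [[291.0, 70.0], [281.0, 118.0], [237.0, 110.0], [245.0, 61.0]]
```

View pics/w3.png

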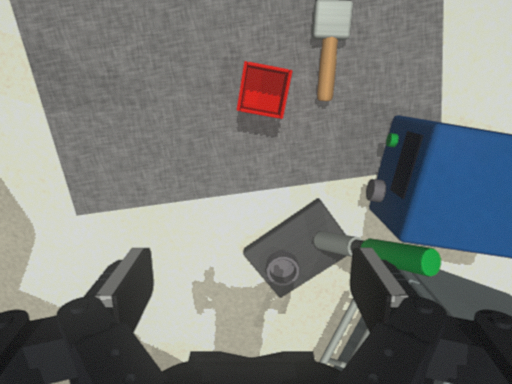

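The pot's rim corners are at about (245,61), (291,70), (281,118) and (237,110). Now I'll compute its centre and the move back to the near syringe.

Run:
```python
from h import *
P=[at("wrist",q,.05) for q in [(291,70),(281,118),(237,110),(245,61)]]
print(np.round(P,4),np.mean(P,0).round(4),at("wrist",(263.6,89.6),.05).round(4),at("top",(364.8,181.6),.04).round(4))
print(np.round(eyes.calibration("wrist")["eye"],3))
go((.533,-.11,.28),-.141)
```

```text
[[ 0.6108 -0.2809  0.05  ]
 [ 0.5941 -0.3304  0.05  ]
 [ 0.546  -0.3147  0.05  ]
 [ 0.5625 -0.2648  0.05  ]] [ 0.5784 -0.2977  0.05  ] [ 0.5786 -0.297   0.05  ] [ 0.5763 -0.2977  0.04  ]
[ 0.566 -0.293  0.441]
d [-252.2   19.2  -58.3] w [ 0.002  0.001 -0.001] F [-0.1  0.6 -0.4] t 14.3
```

send_rows:
  increments:
    - {"dx": -252, "dy": 19, "dz": -58, "wx": 0, "wy": 0, "wz": 0, "gripper": 85}
    - {"dx": -252, "dy": 19, "dz": -58, "wx": 0, "wy": 0, "wz": 0, "gripper": 85}
    - {"dx": -252, "dy": 19, "dz": -58, "wx": 0, "wy": 0, "wz": 0, "gripper": 85}
    - {"dx": -252, "dy": 19, "dz": -58, "wx": 0, "wy": 0, "wz": 0, "gripper": 85}
    - {"dx": -252, "dy": 19, "dz": -58, "wx": 0, "wy": 0, "wz": 0, "gripper": 85}
    - {"dx": -252, "dy": 19, "dz": -58, "wx": 0, "wy": 0, "wz": 0, "gripper": 85}
    - {"dx": -252, "dy": 19, "dz": -58, "wx": 0, "wy": 0, "wz": 0, "gripper": 85}
    - {"dx": -252, "dy": 19, "dz": -58, "wx": 0, "wy": 0, "wz": 0, "gripper": 85}
    - {"dx": -252, "dy": 19, "dz": -58, "wx": 0, "wy": 0, "wz": 0, "gripper": 85}

```text
time: 15.05
position: [0.5332, -0.1095, 0.2809]
tcp_rot: [[-0.136, -0.0, 0.991], [-0.991, -0.0, -0.136], [0.0, -1.0, -0.0]]
force: [0.2, -0.3, -0.2]
gripper_width: 0.085
```

Run:
```python
from h import *
im=eyes.snapshot("wrist");cv2.imwrite('pics/w4.png',im[:,:,::-1])
print(np.round(eyes.calibration("wrist")["eye"],3))
for c,st in green("wrist",im): print(c.round(1),st,at("wrist",c,.111).round(4),at("wrist",c,.1195).round(4))
for p in((.5323,-.0105),(.5424,.0643),(.5533,.1373)):
  print([np.round(pix("wrist",(*p,z)),1).tolist() for z in(.111,.119,.128)])
go((.5323,-.0105,.15),-.141)
```

```text
[ 0.543 -0.036  0.423]
[236.1  58.1] [ 31  33 821] [ 0.5339 -0.0101  0.111 ] [ 0.5342 -0.0108  0.1195]
[[234.4, 58.8], [233.9, 58.1], [233.4, 57.2]]
[[232.6, -42.3], [232.0, -46.0], [231.4, -50.5]]
[[232.0, -158.3], [231.4, -166.0], [230.6, -175.4]]
d [-98.9 130.8 -15. ] w [-0.     0.002  0.   ] F [ 0.2  0.4 -0.4] t 15.1
```

View pics/w4.png

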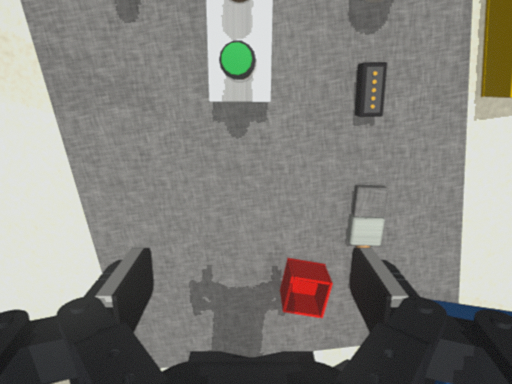

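send_rows:
  increments:
    - {"dx": -40, "dy": 0, "dz": -6, "wx": 0, "wy": 0, "wz": 0, "gripper": 85}
    - {"dx": -80, "dy": 10, "dz": -12, "wx": 0, "wy": 0, "wz": 0, "gripper": 85}
    - {"dx": -98.5, "dy": 40, "dz": -14.5, "wx": 0, "wy": 0, "wz": 0, "gripper": 85}
    - {"dx": -98.5, "dy": 80, "dz": -14.5, "wx": 0, "wy": 0, "wz": 0, "gripper": 85}
    - {"dx": -98.5, "dy": 110, "dz": -14.5, "wx": 0, "wy": 0, "wz": 0, "gripper": 85}
    - {"dx": -98.5, "dy": 120, "dz": -14.5, "wx": 0, "wy": 0, "wz": 0, "gripper": 85}
    - {"dx": -98.5, "dy": 120, "dz": -14.5, "wx": 0, "wy": 0, "wz": 0, "gripper": 85}
    - {"dx": -98.5, "dy": 120, "dz": -14.5, "wx": 0, "wy": 0, "wz": 0, "gripper": 85}

```text
time: 15.77
position: [0.5334, -0.0123, 0.1615]
tcp_rot: [[-0.141, -0.0, 0.99], [-0.99, -0.0, -0.141], [0.0, -1.0, -0.0]]
force: [0.1, 0.0, 0.3]
gripper_width: 0.0846
```

Run:
```python
from h import *
go((.533,-.0107,.053),-.141)
```

```text
d [ -1.5 108.5  -0.6] w [ 0.    -0.001  0.   ] F [0.1 0.  0.3] t 15.7667
```

send_rows:
  increments:
    - {"dx": -2, "dy": 25, "dz": -0.5, "wx": 0, "wy": 0, "wz": 0, "gripper": 85}
    - {"dx": -2, "dy": 50, "dz": -0.5, "wx": 0, "wy": 0, "wz": 0, "gripper": 85}
    - {"dx": -2, "dy": 75, "dz": -0.5, "wx": 0, "wy": 0, "wz": 0, "gripper": 85}
    - {"dx": -2, "dy": 95, "dz": -0.5, "wx": 0, "wy": 0, "wz": 0, "gripper": 85}
    - {"dx": -2, "dy": 106, "dz": -0.5, "wx": 0, "wy": 0, "wz": 0, "gripper": 85}
    - {"dx": -2, "dy": 106, "dz": -0.5, "wx": 0, "wy": 0, "wz": 0, "gripper": 85}
    - {"dx": -2, "dy": 106, "dz": -0.5, "wx": 0, "wy": 0, "wz": 0, "gripper": 85}
    - {"dx": -2, "dy": 106, "dz": -0.5, "wx": 0, "wy": 0, "wz": 0, "gripper": 85}

```text
time: 16.43
position: [0.5346, -0.0095, 0.0568]
tcp_rot: [[-0.14, 0.003, 0.99], [-0.99, -0.0, -0.14], [-0.0, -1.0, 0.003]]
force: [-0.2, -0.1, -0.1]
gripper_width: 0.0853
```

send_rows:
  increments:
    - {"dx": 0, "dy": 2, "dz": -0.8, "wx": 0, "wy": 0, "wz": 0, "gripper": 60}
    - {"dx": 0, "dy": 2, "dz": -0.8, "wx": 0, "wy": 0, "wz": 0, "gripper": 45}
    - {"dx": 0, "dy": 2, "dz": -0.8, "wx": 0, "wy": 0, "wz": 0, "gripper": 38}
    - {"dx": 0, "dy": 2, "dz": -0.8, "wx": 0, "wy": 0, "wz": 0, "gripper": 34}
    - {"dx": 0, "dy": 2, "dz": -0.8, "wx": 0, "wy": 0, "wz": 0, "gripper": 31}
    - {"dx": 0, "dy": 2, "dz": -0.8, "wx": 0, "wy": 0, "wz": 0, "gripper": 26}
    - {"dx": 0, "dy": 2, "dz": -0.8, "wx": 0, "wy": 0, "wz": 0, "gripper": 20}
    - {"dx": 0, "dy": 2, "dz": -0.8, "wx": 0, "wy": 0, "wz": 0, "gripper": 20}
    - {"dx": 0, "dy": 2, "dz": -0.8, "wx": 0, "wy": 0, "wz": 0, "gripper": 20}
  newtons: 35

```text
time: 17.18
position: [0.5327, -0.0091, 0.0533]
tcp_rot: [[-0.14, 0.001, 0.99], [-0.99, -0.0, -0.14], [-0.0, -1.0, 0.001]]
force: [1.1, -0.2, 3.3]
gripper_width: 0.0294
```

send_rows:
  increments:
    - {"dx": 0, "dy": -5, "dz": 0, "wx": 0, "wy": 0, "wz": 0, "gripper": 20}
    - {"dx": 0, "dy": -15, "dz": 0, "wx": 0, "wy": 0, "wz": 0, "gripper": 20}
    - {"dx": 0, "dy": -30, "dz": 0, "wx": 0, "wy": 0, "wz": 0, "gripper": 20}
    - {"dx": 0, "dy": -50, "dz": 0, "wx": 0, "wy": 0, "wz": 0, "gripper": 20}
    - {"dx": 0, "dy": -68, "dz": 0, "wx": 0, "wy": 0, "wz": 0, "gripper": 20}
    - {"dx": 0, "dy": -75, "dz": 0, "wx": 0, "wy": 0, "wz": 0, "gripper": 20}
    - {"dx": 0, "dy": -75, "dz": 0, "wx": 0, "wy": 0, "wz": 0, "gripper": 20}

```text
time: 17.77
position: [0.5326, -0.0091, 0.1291]
tcp_rot: [[-0.14, 0.002, 0.99], [-0.99, 0.0, -0.14], [-0.0, -1.0, 0.002]]
force: [0.4, -0.0, -1.6]
gripper_width: 0.0297
```

Run:
```python
from h import *
a=np.array(eyes.snapshot("side"));cv2.imwrite('pics/s2.png',cv2.resize(a[80:300,160:360],None,fx=3,fy=3)[:,:,::-1])
go((.578,-.2965,.13),-.141)
```

```text
d [278.2  -2.1  85.7] w [-0.     0.001 -0.   ] F [-0.   0.5 -2.5] t 17.8167
```

View pics/s2.png

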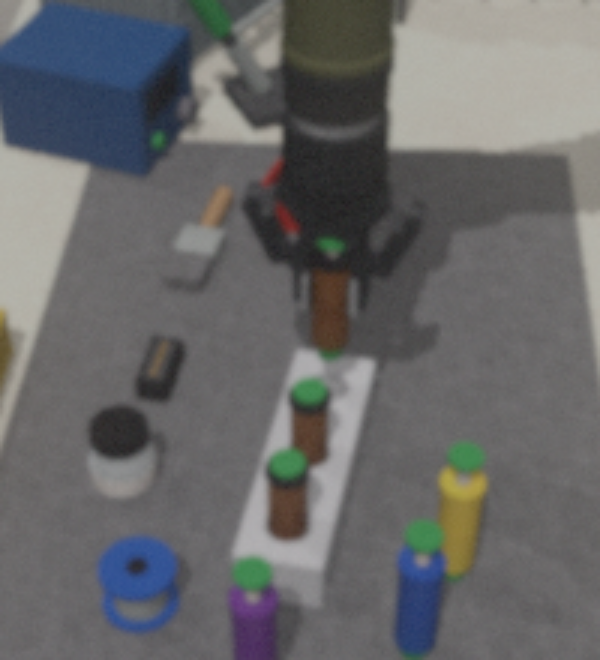

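The syringe is held upright above its well at crop (330,310). The other two stand in the rack with their caps down on the collars. I'll carry it to the pot.

send_rows:
  increments:
    - {"dx": 14, "dy": 0, "dz": 4, "wx": 0, "wy": 0, "wz": 0, "gripper": 20}
    - {"dx": 40, "dy": 0, "dz": 12, "wx": 0, "wy": 0, "wz": 0, "gripper": 20}
    - {"dx": 70, "dy": 0, "dz": 22, "wx": 0, "wy": 0, "wz": 0, "gripper": 20}
    - {"dx": 100, "dy": 0, "dz": 31, "wx": 0, "wy": 0, "wz": 0, "gripper": 20}
    - {"dx": 130, "dy": 0, "dz": 40, "wx": 0, "wy": 0, "wz": 0, "gripper": 20}
    - {"dx": 160, "dy": 0, "dz": 49, "wx": 0, "wy": 0, "wz": 0, "gripper": 20}
    - {"dx": 190, "dy": 0, "dz": 58, "wx": 0, "wy": 0, "wz": 0, "gripper": 20}
    - {"dx": 220, "dy": 0, "dz": 68, "wx": 0, "wy": 0, "wz": 0, "gripper": 20}
    - {"dx": 250, "dy": 0, "dz": 77, "wx": 0, "wy": 0, "wz": 0, "gripper": 20}
    - {"dx": 270, "dy": 0, "dz": 83, "wx": 0, "wy": 0, "wz": 0, "gripper": 20}
    - {"dx": 278, "dy": 0, "dz": 85.5, "wx": 0, "wy": 0, "wz": 0, "gripper": 20}
    - {"dx": 278, "dy": 0, "dz": 85.5, "wx": 0, "wy": 0, "wz": 0, "gripper": 20}

```text
time: 18.82
position: [0.5768, -0.2976, 0.1257]
tcp_rot: [[-0.142, -0.002, 0.99], [-0.99, 0.001, -0.142], [-0.001, -1.0, -0.003]]
force: [0.1, 0.3, -2.4]
gripper_width: 0.0293
```

send_rows:
  increments:
    - {"dx": 0, "dy": 0, "dz": 0, "wx": 0, "wy": 0, "wz": 0, "gripper": 20}
    - {"dx": 0, "dy": 0, "dz": 0, "wx": 0, "wy": 0, "wz": 0, "gripper": 20}

```text
time: 18.98
position: [0.5771, -0.2947, 0.1269]
tcp_rot: [[-0.139, -0.002, 0.99], [-0.99, 0.001, -0.139], [-0.001, -1.0, -0.002]]
force: [0.2, 0.1, -1.4]
gripper_width: 0.0289
```

Run:
```python
from h import *
im=eyes.snapshot("wrist");cv2.imwrite('pics/w5.png',im[:,:,::-1])
a=eyes.snapshot("side");b=eyes.snapshot("top")
t=np.hstack([cv2.resize(a[80:230,180:330],(400,400)),cv2.resize(b[120:240,300:420],(400,400))]);cv2.imwrite('pics/s3.png',t[:,:,::-1])
go((.578,-.2965,.053),-.141)
```

```text
d [ 1.6 74.9  0.5] w [ 0.     0.003 -0.   ] F [ 0.2  0.1 -1.8] t 19.1333
```

View pics/s3.png

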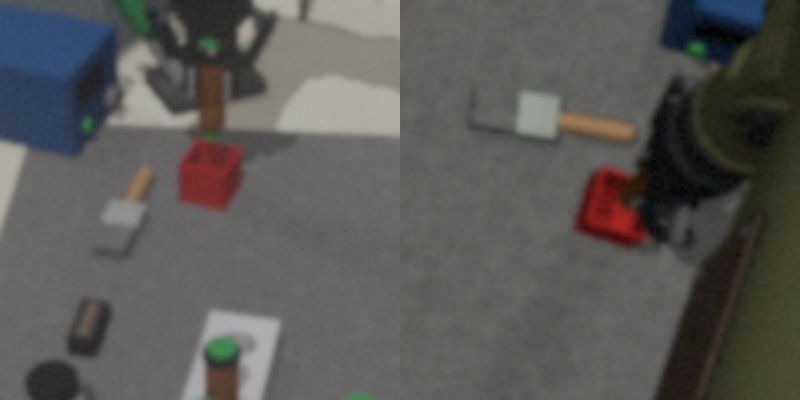

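The syringe hangs over the pot mouth: its nozzle is at left crop (211,136) and the mouth at (211,158). I'll lower it in stages and watch the force.

send_rows:
  increments:
    - {"dx": 1.5, "dy": 10, "dz": 0.5, "wx": 0, "wy": 0, "wz": 0, "gripper": 20}
    - {"dx": 1.5, "dy": 20, "dz": 0.5, "wx": 0, "wy": 0, "wz": 0, "gripper": 20}
    - {"dx": 1.5, "dy": 30, "dz": 0.5, "wx": 0, "wy": 0, "wz": 0, "gripper": 20}
    - {"dx": 1.5, "dy": 38, "dz": 0.5, "wx": 0, "wy": 0, "wz": 0, "gripper": 20}
    - {"dx": 1.5, "dy": 44, "dz": 0.5, "wx": 0, "wy": 0, "wz": 0, "gripper": 20}
    - {"dx": 1.5, "dy": 44, "dz": 0.5, "wx": 0, "wy": 0, "wz": 0, "gripper": 20}

```text
time: 19.63
position: [0.5768, -0.2972, 0.0815]
tcp_rot: [[-0.14, -0.003, 0.99], [-0.99, 0.002, -0.14], [-0.001, -1.0, -0.003]]
force: [-1.4, 0.3, -2.5]
gripper_width: 0.0294
```

Run:
```python
from h import *
print(at("side",(259.1,131),.08))
go((.578,-.2965,.053),-.141)
```

```text
[ 0.57536329 -0.29254527  0.08      ]
d [-0.8 28.5  1.2] w [ 0.003  0.001 -0.001] F [-1.4  0.3 -2.5] t 19.6333
```

send_rows:
  increments:
    - {"dx": -0.5, "dy": 7, "dz": 1.2, "wx": 0, "wy": 0, "wz": 0, "gripper": 20}
    - {"dx": -0.5, "dy": 14, "dz": 1.2, "wx": 0, "wy": 0, "wz": 0, "gripper": 20}
    - {"dx": -0.5, "dy": 20, "dz": 1.2, "wx": 0, "wy": 0, "wz": 0, "gripper": 20}
    - {"dx": -0.5, "dy": 24, "dz": 1.2, "wx": 0, "wy": 0, "wz": 0, "gripper": 20}
    - {"dx": -0.5, "dy": 25, "dz": 1.2, "wx": 0, "wy": 0, "wz": 0, "gripper": 20}
    - {"dx": -0.5, "dy": 25, "dz": 1.2, "wx": 0, "wy": 0, "wz": 0, "gripper": 20}

```text
time: 20.13
position: [0.5791, -0.2974, 0.0583]
tcp_rot: [[-0.14, -0.001, 0.99], [-0.99, 0.0, -0.14], [-0.0, -1.0, -0.001]]
force: [-1.0, -0.2, -2.2]
gripper_width: 0.0295
```

send_rows:
  increments:
    - {"dx": 0, "dy": 1.5, "dz": 0, "wx": 0, "wy": 0, "wz": 0, "gripper": 20}
    - {"dx": 0, "dy": 3, "dz": 0, "wx": 0, "wy": 0, "wz": 0, "gripper": 20}
    - {"dx": 0, "dy": 4.5, "dz": 0, "wx": 0, "wy": 0, "wz": 0, "gripper": 20}
    - {"dx": 0, "dy": 4.5, "dz": 0, "wx": 0, "wy": 0, "wz": 0, "gripper": 20}

```text
time: 20.47
position: [0.5793, -0.2975, 0.0542]
tcp_rot: [[-0.14, -0.0, 0.99], [-0.99, 0.0, -0.14], [-0.0, -1.0, -0.0]]
force: [0.4, 0.4, -1.2]
gripper_width: 0.0294
```

send_rows:
  increments:
    - {"dx": 0, "dy": 0.7, "dz": 0, "wx": 0, "wy": 0, "wz": 0, "gripper": 20}
    - {"dx": 0, "dy": 1.4, "dz": 0, "wx": 0, "wy": 0, "wz": 0, "gripper": 20}
    - {"dx": 0, "dy": 1.4, "dz": 0, "wx": 0, "wy": 0, "wz": 0, "gripper": 20}

```text
time: 20.72
position: [0.5794, -0.2975, 0.0529]
tcp_rot: [[-0.14, -0.0, 0.99], [-0.99, 0.0, -0.14], [-0.0, -1.0, -0.0]]
force: [-0.3, -0.5, -2.2]
gripper_width: 0.0293
```

send_rows:
  increments:
    - {"dx": 0, "dy": 0.7, "dz": 0, "wx": 0, "wy": 0, "wz": 0, "gripper": 20}
    - {"dx": 0, "dy": 1.4, "dz": 0, "wx": 0, "wy": 0, "wz": 0, "gripper": 20}
    - {"dx": 0, "dy": 1.4, "dz": 0, "wx": 0, "wy": 0, "wz": 0, "gripper": 20}

```text
time: 20.97
position: [0.5795, -0.2977, 0.0523]
tcp_rot: [[-0.14, 0.0, 0.99], [-0.99, -0.0, -0.14], [0.0, -1.0, 0.001]]
force: [-2.1, 0.2, 3.8]
gripper_width: 0.0294
```

It's touching the pot floor. Release it gently.

send_rows:
  increments:
    - {"dx": 0, "dy": -0.5, "dz": 0, "wx": 0, "wy": 0, "wz": 0, "gripper": 28}
    - {"dx": 0, "dy": -0.5, "dz": 0, "wx": 0, "wy": 0, "wz": 0, "gripper": 31}
    - {"dx": 0, "dy": -0.5, "dz": 0, "wx": 0, "wy": 0, "wz": 0, "gripper": 34}
    - {"dx": 0, "dy": -0.5, "dz": 0, "wx": 0, "wy": 0, "wz": 0, "gripper": 38}
    - {"dx": 0, "dy": -0.5, "dz": 0, "wx": 0, "wy": 0, "wz": 0, "gripper": 45}
    - {"dx": 0, "dy": -0.5, "dz": 0, "wx": 0, "wy": 0, "wz": 0, "gripper": 60}
    - {"dx": 0, "dy": -0.5, "dz": 0, "wx": 0, "wy": 0, "wz": 0, "gripper": 75}
    - {"dx": 0, "dy": -0.5, "dz": 0, "wx": 0, "wy": 0, "wz": 0, "gripper": 85}
    - {"dx": 0, "dy": -0.5, "dz": 0, "wx": 0, "wy": 0, "wz": 0, "gripper": 85}

```text
time: 21.72
position: [0.5794, -0.2975, 0.052]
tcp_rot: [[-0.14, -0.0, 0.99], [-0.99, 0.0, -0.14], [-0.0, -1.0, -0.0]]
force: [-0.1, 0.1, -0.1]
gripper_width: 0.0849
```

send_rows:
  increments:
    - {"dx": 0, "dy": -10, "dz": 0, "wx": 0, "wy": 0, "wz": 0, "gripper": 85}
    - {"dx": 0, "dy": -35, "dz": 0, "wx": 0, "wy": 0, "wz": 0, "gripper": 85}
    - {"dx": 0, "dy": -70, "dz": 0, "wx": 0, "wy": 0, "wz": 0, "gripper": 85}
    - {"dx": 0, "dy": -110, "dz": 0, "wx": 0, "wy": 0, "wz": 0, "gripper": 85}
    - {"dx": 0, "dy": -150, "dz": 0, "wx": 0, "wy": 0, "wz": 0, "gripper": 85}
    - {"dx": 35, "dy": -190, "dz": 0, "wx": 0, "wy": 0, "wz": 0, "gripper": 85}
    - {"dx": 70, "dy": -230, "dz": 0, "wx": 0, "wy": 0, "wz": 0, "gripper": 85}
    - {"dx": 90, "dy": -240, "dz": 0, "wx": 0, "wy": 0, "wz": 0, "gripper": 85}
    - {"dx": 90, "dy": -240, "dz": 0, "wx": 0, "wy": 0, "wz": 0, "gripper": 85}
    - {"dx": 90, "dy": -240, "dz": 0, "wx": 0, "wy": 0, "wz": 0, "gripper": 85}
    - {"dx": 90, "dy": -240, "dz": 0, "wx": 0, "wy": 0, "wz": 0, "gripper": 85}

```text
time: 22.63
position: [0.5666, -0.3865, 0.2918]
tcp_rot: [[-0.14, -0.0, 0.99], [-0.99, 0.001, -0.14], [-0.001, -1.0, -0.0]]
force: [-0.8, 0.1, -0.3]
gripper_width: 0.085
```

Run:
```python
from h import *
im=eyes.snapshot("wrist")
a=eyes.snapshot("side");b=eyes.snapshot("top");cv2.imwrite('pics/s4.png',np.hstack([cv2.resize(a[90:290,160:360],(400,400)),cv2.resize(im,(533,400))[:,60:460]])[:,:,::-1])
for c,st in green("wrist",im): print(c.round(1),st,at("wrist",c,.118).round(4))
for cam,i in(("side",a),("top",b)):
  for c,st in green(cam,i): print(cam,c.round(1),st,at(cam,c,.111).round(4))
print(robot.sense()["time"],robot.sense()["position"])
```

```text
[251.7  71. ] [ 31  32 759] [ 0.5784 -0.2964  0.118 ]
[384.3 127.2] [ 13  15 153] [ 0.6925 -0.3617  0.118 ]
[394.1 244.4] [  82   37 1943] [ 0.6992 -0.4821  0.118 ]
side [139.  15.] [ 7  9 20] [ 1.1243 -1.0682  0.111 ]
side [310.5  41.8] [ 12  17 151] [ 0.4207 -0.8475  0.111 ]
side [139.1  43.5] [ 9  5 16] [ 1.0498 -0.7887  0.111 ]
side [131.7  55.9] [ 9 13 30] [ 1.048  -0.6839  0.111 ]
side [227.2  79.7] [ 18  23 175] [ 0.6937 -0.5328  0.111 ]
side [258.  117.9] [ 9  5 35] [ 0.5799 -0.3123  0.111 ]
side [212.2 126.4] [ 5  6 25] [ 0.7032 -0.2599  0.111 ]
side [262.8 210.5] [11  8 69] [0.5439 0.0666 0.111 ]
side [314.9 232. ] [11  9 81] [0.4308 0.1244 0.111 ]
side [255.8 234.5] [12 10 92] [0.5543 0.1399 0.111 ]
side [301.3 258.5] [ 13  10 105] [0.4597 0.1988 0.111 ]
side [243.6 270.8] [12 10 93] [0.571  0.2373 0.111 ]
side [338.9 346.6] [ 42  27 529] [0.3979 0.3858 0.111 ]
top [246.9  87.7] [  7  30 153] [0.841  0.0544 0.111 ]
top [436.4 134.5] [ 13  25 173] [ 0.7004 -0.4883  0.111 ]
top [388.6 134.1] [ 6  5 25] [ 0.7013 -0.3514  0.111 ]
top [ 49.7 146.6] [ 8  6 38] [0.6627 0.613  0.111 ]
top [372.9 175.8] [11  9 77] [ 0.5794 -0.3002  0.111 ]
top [176.1 178.1] [ 9  9 63] [0.5721 0.2516 0.111 ]
top [217.  184.7] [ 9 10 73] [0.5534 0.1369 0.111 ]
top [243.5 188.6] [10 10 76] [0.5425 0.0627 0.111 ]
top [188.8 217.3] [ 9  9 67] [0.4622 0.2129 0.111 ]
top [215.1 227.8] [11 10 76] [0.4333 0.1401 0.111 ]
top [153.4 247.6] [ 18  28 234] [0.3796 0.3066 0.111 ]
22.7833 [ 0.56642868 -0.38509354  0.29058113]
```

View pics/s4.png

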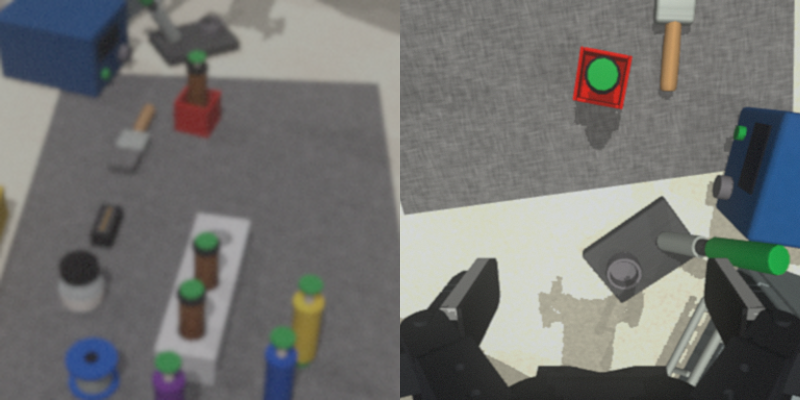

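The blocked syringe stands upright and centred in the pot, with its cap at (602,75) in the right half of the picture. The other two stand in the rack with their caps home, and nothing else has moved.

```bash
python3 -c "
from plant import order; print(order.job_done())"
```

```text
the job is handed in; nothing more can be done
None
```

I tried all three plungers, put the blocked syringe in the red reject pot, and handed the job in at about 22.8 s. The system gives no verdict.

- **Free plungers:** the middle and far ones moved at a steady 4 N or so, then stopped on the seal. I stopped pushing at 8.8 N and 6.9 N.
- **Blocked plunger:** this was the near syringe, at the end of the rack nearest the pot. Its force climbed to about 10 N, so I left its cap roughly 64–65 mm above the barrel's middle. The highest plunger force I read was 10.1 N, against the 20 N limit. I read the force only at the end of each short move.
- **Transfer:** I gripped the near syringe by its barrel, carried it upright and released it once it touched the pot floor.

**Last checks:**
- The wrist and top cameras put the syringe's cap within about 3 mm of the pot's centre, and it stood upright.
- The side camera's estimate was about 15 mm off in y. I had assumed a lower cap height for it, and the stuck plunger's cap is higher, so I trusted the other two views.
- The other two syringes stood in the rack with their caps about at the home height, and the other items looked unmoved.
- The finger-height reading was about 2 mm low throughout. I judged "home" by feeling the seal and used the height readings only as a guide.
- The gripper was open and clear of everything at the end.

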